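Connect the test gauge to the bench air coupler

ROBOT

A 7-joint arm with a two-finger parallel gripper is mounted at the origin on the work surface. World frame = base frame: x ahead of the robot, y to its left, z up, the work surface at z = 0. Lengths are in m, angles in rad, forces in N, time in s.
With the tool pointing down it reaches from about 0.4 to 0.875 m from the base axis. Payload 4.4 kg.
Tool frame: the origin (TCP) lies at the very end of the fingers, on their centre line; the grasp point (between the pads) lies 19 mm behind it; z points along the fingers, x is the direction in which the jaws open and shut, and the axes are right-handed (so a half turn about z gives the same grasp; the last joint's range is limited). The gripper opens to 85 mm and grips with 20 to 120 N. Pads are 22 mm wide; open, the fingers measure 114 mm over their backs; the gripper's body (76 mm by 85 mm) begins 54 mm behind the grasp point. The pads swing forward as they close: fully open they stand 13 mm farther back than shut.
Start: joints at [-1.188, 0.628, 0.038, 1.517, -0.027, 0.996, -0.02], TCP at [0.282, 0.586, 0.231] pointing down, gripper open.
Joint ranges: [-3.06, 3.06], [-0.37, 2.12], [-1.25, 1.32], [0.18, 2.47], [-1.1, 4.24], [0.23, 1.98], [-2.94, 2.94]. Speed limits (rad/s): [2.57, 2.57, 3.14, 3.14, 3.14, 3.14, 3.14].

INTERFACE

Orientations are given as a unit quaternion [w, x, y, z].
In Python, from rig import robot, viewer gives the robot as it stands.
- The arm moves only by the tool drive_tool, never from a script. Its argument "series" is text: rows parted by semicolons, each of 7 numbers parted by spaces: the shift along the tool's x, y, z in cm, then the turn, a rotation vector about the tool's x, y, z in degrees, then the closure, from 0 (fully open) to 1 (shut). In form: tx ty tz rx ry rz claw; .... A call has 1 to 8 rows; each row shifts and turns the commanded pose from where the row before left it, along the tool's axes as they then stand; what a row does not reach is not made up. A row lasts 1/12 s, in which the tool goes at most 41.7 mm and 7.16 degrees, less where a joint would pass 70% of its speed; a pose out of reach is approached as far as the arm can. A call with a gripper value outside its range is refused whole. The fingers move at their own pace and stop on an object; the grip force is fixed at half the most. Time passes only in rows, so rows that do not move let the fingers close. It gives the time, the measured TCP pose, the force and the opening at its end, in the units of the state.
- robot.get_obs(): the state, without advancing time (a new reading comes with each control period).
- viewer.snapshot(name): name is "scene" or "top" or "wrist"; returns the picture (384x512x3 uint8, blue, green, red); there is no depth.
- viewer.calibration(name): a dict with "intrinsics" (3x3 intrinsics, pixels), "dist_coeffs" ([k1, k2, p1, p2, k3] as OpenCV has them; the pictures are not rectified), "R" (3x3) and "t" (3): a world point X has camera coordinates R X + t. Camera axes: x right, y down, z forward; pixel columns grow to the right and rows downward; lengths in m; the calibration is good to about 2 mm. A picture is of the moment at which its call begins: read the wrist's pose just before it. calibration takes no time and is no camera call; for the wrist camera it gives the pose at the moment of the call.
- robot.sign_off(): hands the job in, once; it reports no verdict.
The state is a dict: "t": time; "q": joint angles; "qd": joint speeds; "joint_torque": joint torques, N m; "tool_pos": TCP position; "tool_rot": TCP orientation; "wrist_force": force on the tool from outside, world axes, zero at the start; "torque": the same for the moment, N m; "grip_width": finger opening in m.
Only numpy, scipy, OpenCV 4.12 (cv2) and the standard library are available. Lean on these libraries where they do the work, as an engineer would, in place of code of your own. Each camera call takes 0.05 s, during which the arm holds its last target.

TASK

Connect the test gauge (round dial facing up, standing in the black stand) to the quick coupler on the air outlet block: pull the coupler's sleeve back (down) until it stays back by itself, then push the gauge's plug gently home into the coupler until the sleeve springs forward and locks it. Feel for the stops and never force the sleeve or the plug (20 N is plenty), then let go, and leave the blanking plug and the other things on the bench where they are.

Things in the scene. Friction and masses are not known exactly. Their poses are not given: they have to be found in the camera images.
- outlet: Aluminium air outlet block, 100 x 90 x 45 mm, fixed on the bench; origin at the centre of its underside, z up. A brass stem rises from the middle of its top, on the origin's axis, carrying an upright quick coupler, mouth upward. How far the stem is screwed in differs and is not reported: the mouth stands 110 to 140 mm above the bench.
- port (a point): Point on the coupler's axis at the block's top face (45 mm above the bench). The coupler's bore is 22 mm across; at the mouth a funnel 30 mm across narrows to 22 mm in the first 5 mm. Three pawls 11 to 16 mm below the mouth close the bore while the sleeve is forward: no plug goes in then. Stops are hard: feel for them.
- sleeve (a joint): Steel sleeve round the coupler: 0 forward (up, start), grows as it is pulled back (down). Spring 4 N to 7 N; rubber stop from 0.009, 10 N more per mm; over 0.0115 is forcing. Barrel 39 mm across (rings 41), 2 to 36 mm below the mouth, then a flange 54 mm across, upper face 36 mm below the mouth (when forward). Bore empty, pulled past 0.0085 and let go, it stays back at about 0.0065.
- collar (a joint): Spring collar in the bore, 20 mm across, pushed up with 2 to 4 N. 0: under the closed pawls (start). About 0.0115: popped up, top 5 mm below the mouth, holding the sleeve back. Negative: pushed below the start by a plug; near -0.0078 the pawls snap into its groove and the sleeve springs up; hard stop -0.0095. A locked plug leaves it between -0.0095 and -0.0070.
- gauge_mid (a point): Centre of the round case (50 mm across, 28 mm high, white dial up) of the test gauge, upright in a hole of the stand; z up its stem; 66 mm above the plug's tip. Below the case: stem 18 mm across, flange 32 mm across (underside 28 mm above the tip, rests on the stand), plug 20 mm across, nose tapered, groove 8 to 16 mm above the tip. Locked: tip 24 to 26 mm below the mouth. 0.13 to 0.24 kg.
- stand: Black plastic block, 60 x 160 x 45 mm (x, y, z), fixed to the bench, origin at the centre of its underside; two upright holes 25 mm across and 34 mm deep on its long middle line, 50 mm either side of the centre (y = -0.05 and +0.05 in its frame). One holds the gauge, the other the blanking plug.
- blank_mid (a point): Blanking plug: the same plug shape under a small plain steel knob 26 mm across without a dial, standing in the stand's other hole, top 91 mm above the bench. Point at the middle of the knob. Not wanted: leave it.
- tape: Roll of masking tape lying flat, 90 mm across, 24 mm high; origin at its underside centre. Leave alone.
- socket: Steel wrench socket standing upright, 26 mm across, 36 mm high; origin at its underside centre. Leave alone.
- screwdriver: Screwdriver lying on the bench, 200 mm long along its x, 26 mm thick; origin under its middle. Leave alone.
- wrench: Flat wrench lying on the bench, 180 mm long along its x, 8 mm thick; origin under its middle. Leave alone.
- cleaner: White cleaner bottle, 60 mm across, 160 mm high; origin at its underside centre. Leave alone.
- tray: Small steel parts tray, 90 x 130 x 30 mm; origin at its underside centre. Leave alone.
- bulb_box: Small carton, 50 x 50 x 75 mm; origin at its underside centre. Leave alone.

How it is judged:
On the way, in this order (a step that is already met when the one before it is completed fails the run):
1. the sleeve stays back by itself with the fingers off it (value of joint sleeve above 0.005 m and value of joint collar above 0.008 m and contact force between the fingers and outlet below 0.5 N), for 0.2 s.
2. the plug is home and the sleeve has sprung forward (value of joint sleeve below 0.0015 m and value of joint collar below -0.0065 m), for 0.2 s.
At the end, for the whole second after the job is handed in: The gauge stands locked in the coupler: sleeve forward (within 1.5 mm of its start), the inner collar pushed at least 6.5 mm below its start by the plug, the gauge upright within 0.12 rad and its case centre within 8 mm of the coupler's axis, at rest and released (all of step 2 and angle between gauge_mid's own z axis and vertical below 0.12 rad and horizontal distance between gauge_mid and outlet below 0.008 m and velocity of joint collar below 0.01 m/s); the robot touches nothing.
It fails at once if the sleeve is forced into its rubber stop (past 11.5 mm, over about 30 N) (value of joint sleeve above 0.0115 m).
It fails at once if the gauge is forced against the coupler: all their contact forces together over 45 N (contact force between gauge and outlet above 45 N).
It fails at once if the blanking plug is moved more than 25 mm (distance of blank_mid from where it was at the start of the episode above 0.025 m).
It fails at once if another thing on the bench is moved more than 30 mm (distance of any of tape, socket, screwdriver, wrench, cleaner, tray, bulb_box from where it was at the start of the episode above 0.03 m).
It also fails if it takes over 64 s, if anything falls off the work surface, if the arm or the gripper's body presses on something with over 40 N, if the wrist force passes 120 N, or if a joint passes its speed limit or range.

## Working session

There is one attempt and no reset: what is moved stays moved. The work goes in short steps, Python scripts to look and compute and a tool call to move; the robot and the scene stay as the last step left them, time stands still between calls to the robot, and variables do not carry over. Pictures are saved under pics/ and viewed, and the job is handed in when it is done.

Besides the shell and the picture viewer there is one more tool, called after "Emit:" by a JSON object that holds its "method" and its "body", one argument or row to a line. drive_tool: Moves the arm, as the interface text tells. Its arguments: {"type":"object","properties":{"series":{"type":"string"}},"required":["series"]}

```bash
ls; mkdir -p pics
python3 - <<'E'
from rig import robot, viewer
import cv2
print(robot.get_obs())
for n in("scene","top","wrist"):
    cv2.imwrite(f"pics/{n}0.png",viewer.snapshot(n))
    c=viewer.calibration(n);print(n,c)
E
```

```text
pics
{'t': 0.0, 'q': array([-1.18779084,  0.6293221 ,  0.03844637,  1.51839331, -0.02697635,
        0.99628072, -0.02000087]), 'qd': array([ 0.00085323,  0.00042447, -0.00035193,  0.00013304,  0.00073208,
       -0.00046045, -0.00121963]), 'joint_torque': array([ 2.01916606e-05, -5.63393104e+01,  1.22582886e+00, -1.93445581e+01,
        1.08931668e-02,  1.08044173e-02, -6.78483488e-06]), 'tool_pos': array([0.28173754, 0.58506802, 0.23039665]), 'tool_rot': array([ 5.21076276e-04,  8.46723474e-01,  5.32032396e-01, -7.85568005e-04]), 'wrist_force': array([ 0.59232334, -0.17823486,  0.08775569]), 'torque': array([-0.01632855,  0.03763933, -0.02076879]), 'grip_width': 0.08547098045689296}
scene {'intrinsics': array([[424.56448597,   0.        , 259.98332224],
       [  0.        , 424.56448597, 194.98044651],
       [  0.        ,   0.        ,   1.        ]]), 'dist_coeffs': array([-0.07444465,  0.        ,  0.        ,  0.        ,  0.        ]), 'R': array([[ 0.03075527,  0.99945913, -0.01164279],
       [ 0.56976196, -0.02710079, -0.82136281],
       [-0.82123409,  0.01862761, -0.570
[... 290 characters left out ...]
   , 0.        , 0.        ]), 'R': array([[-0.0298915 , -0.99954982, -0.00257814],
       [-0.99830578,  0.02998292, -0.04986571],
       [ 0.04992056,  0.00108321, -0.9987526 ]]), 't': array([0.0352321 , 0.53700069, 1.14592482])}
wrist {'intrinsics': array([[310.68573717,   0.        , 256.1814538 ],
       [  0.        , 310.68573717, 189.79638297],
       [  0.        ,   0.        ,   1.        ]]), 'dist_coeffs': array([-0.08091464,  0.        ,  0.        ,  0.        ,  0.        ]), 'R': array([[ 0.43290235,  0.90143913, -0.00174538],
       [ 0.85670626, -0.41081616,  0.31190456],
       [ 0.28044595, -0.13651949, -0.95011183]]), 't': array([-0.64965881, -0.04327918,  0.38072501])}
```

View pics/scene0.png

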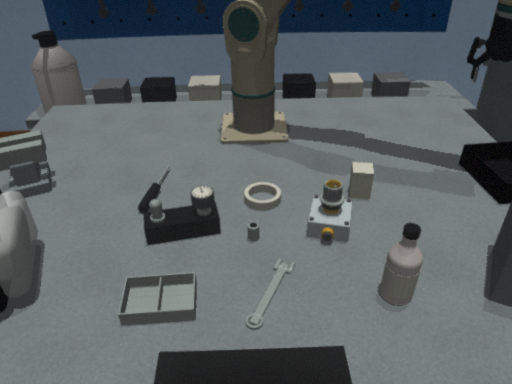

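View pics/top0.png

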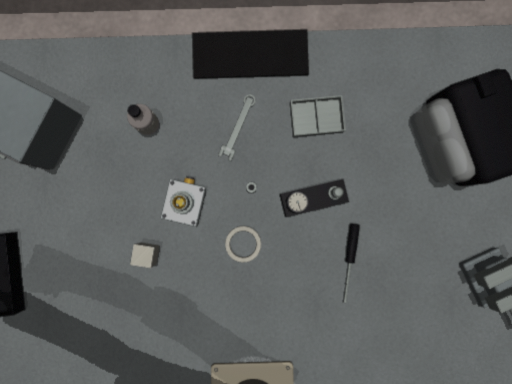

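View pics/wrist0.png

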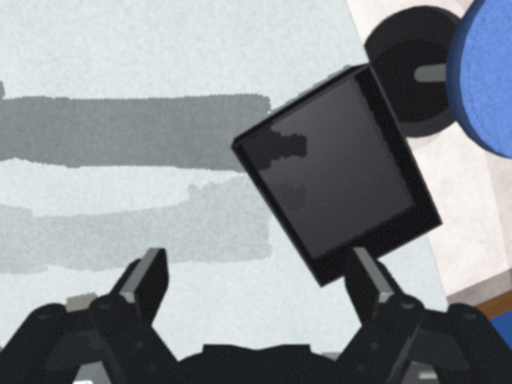

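Run:
```python
import cv2,numpy as np
t=cv2.imread("pics/top0.png");s=cv2.imread("pics/scene0.png")
def c(im,x,y,w,h,f): return cv2.resize(im[y:y+h,x:x+w],None,fx=f,fy=f,interpolation=cv2.INTER_CUBIC)
a=c(t,150,170,65,65,6);b=c(t,270,170,65,65,6)
cv2.imwrite("pics/cropt.png",np.hstack([a,b]))
a=c(s,295,165,70,80,5);b=c(s,140,165,90,80,5)
cv2.imwrite("pics/crops.png",np.hstack([a,b]))
```

```text
(no output)
```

View pics/cropt.png

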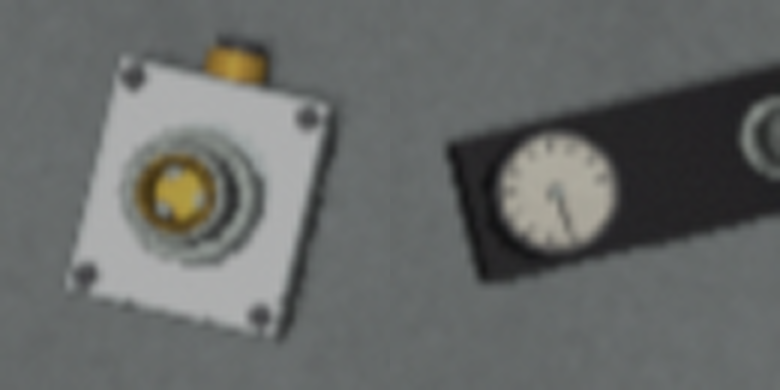

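View pics/crops.png

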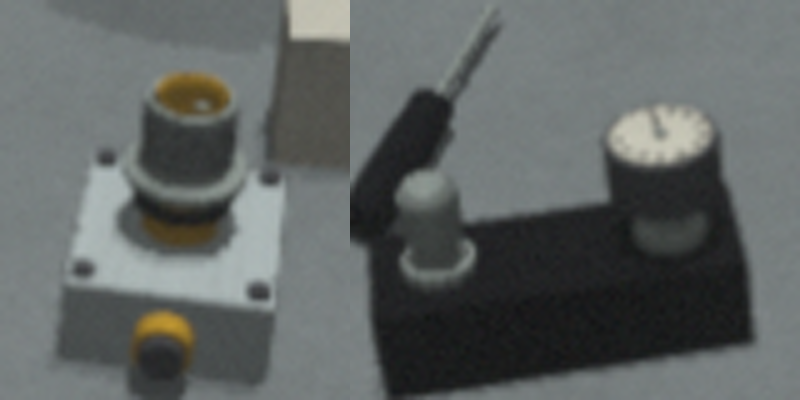

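```bash
cat > h.py <<'E'
import cv2,numpy as np
from scipy.optimize import least_squares
from rig import robot,viewer
def ray(n,u,v,c=None):
    c=c or viewer.calibration(n)
    p=cv2.undistortPoints(np.array([[[u,v]]],float),c["intrinsics"],c["dist_coeffs"])[0,0]
    o=-c["R"].T@c["t"]; d=c["R"].T@np.array([*p,1]); return o,d/np.linalg.norm(d)
def atz(n,u,v,z,c=None):
    o,d=ray(n,u,v,c); return o+d*(z-o[2])/d[2]
def tri(rays):
    A=sum(np.eye(3)-np.outer(d,d) for o,d in rays); b=sum((np.eye(3)-np.outer(d,d))@o for o,d in rays)
    X=np.linalg.solve(A,b); return X,[np.linalg.norm((np.eye(3)-np.outer(d,d))@(X-o)) for o,d in rays]
def proj(n,X,c=None):
    c=c or viewer.calibration(n)
    r,_=cv2.Rodrigues(c["R"]); return cv2.projectPoints(np.array([X],float),r,c["t"],c["intrinsics"],c["dist_coeffs"])[0][0,0]
E
python3 - <<'E'
from h import *
f=lambda x,y,s,ox,oy:((x+.5)/s-.5+ox,(y+.5)/s-.5+oy)
P=[atz("top",*f(*p,6,150,170),.045) for p in [(133,76),(308,118),(262,315),(85,274)]]
print(np.round(P,4),np.mean(P,0))
P=[atz("scene",*f(*p,5,295,165),.045) for p in [(107,157),(270,178),(259,291),(83,269)]]
print(np.round(P,4),np.mean(P,0))
m=tri([ray("top",*f(177,193,6,150,170)),ray("scene",*f(193,94,5,295,165))]);print("mouth",m)
m=tri([ray("top",*f(167,192,6,270,170)),ray("scene",*f(312,134,5,140,165))]);print("dial",m)
print(atz("top",*f(167,192,6,270,170),.097),atz("scene",*f(312,134,5,140,165),.097))
print("blank",atz("scene",*f(78,188,5,140,165),.091))
for n,u,v in [("tape",243,244),("socket",251,188),("box",143,255),("wr",238,127),("sd",350,260)]: print(n,atz("top",u,v,.02))
q=robot.get_obs()["tool_rot"]
from scipy.spatial.transform import Rotation as R
print(R.from_quat(np.roll(q,-1)).as_matrix())
E
```

```text
[[0.5579 0.1844 0.045 ]
 [0.5384 0.1126 0.045 ]
 [0.4579 0.1336 0.045 ]
 [0.4769 0.2059 0.045 ]] [0.50778429 0.15911954 0.045     ]
[[0.4532 0.1353 0.045 ]
 [0.4733 0.2067 0.045 ]
 [0.5543 0.1856 0.045 ]
 [0.5358 0.1135 0.045 ]] [0.50416014 0.1602535  0.045     ]
mouth (array([0.5073981 , 0.15887517, 0.11417725]), [np.float64(0.0007235741165835288), np.float64(0.0007235741165835332)])
dial (array([ 0.49974745, -0.11768807,  0.09772553]), [np.float64(0.0004116332478322165), np.float64(0.00041163324783218474)])
[ 0.49978446 -0.11819425  0.097     ] [ 0.49872944 -0.11742164  0.097     ]
blank [ 0.52527611 -0.21354059  0.091     ]
tape [0.39880151 0.01254641 0.02      ]
socket [ 0.53903144 -0.01194873  0.02      ]
box [0.37884247 0.26428531 0.02      ]
wr [0.69541077 0.01626931 0.02      ]
sd [ 0.35102676 -0.25420995  0.02      ]
[[ 4.33853844e-01  9.00983050e-01 -6.21430710e-04]
 [ 9.00982113e-01 -4.33854289e-01 -1.29917522e-03]
 [-1.44014523e-03  3.75420970e-06 -9.99998963e-01]]
```

Emit:
{"method": "drive_tool", "body": {
  "series": "-2.4 3.2 0 0 0 0 0;-2.4 3.2 0 0 0 0 0;-2.4 3.2 0 0 0 0 0;-2.4 3.2 0 0 0 0 0;-2.4 3.2 0 0 0 0 0;-2.4 3.2 0 0 0 0 0;-2.4 3.2 0 0 0 0 0;-2.4 3.2 0 0 0 0 0"
}}

```text
t: 0.82
tool_pos: [0.4297, 0.2997, 0.2313]
tool_rot: [-0.0, 0.847, 0.532, -0.0]
wrist_force: [-0.4, -0.7, 0.6]
grip_width: 0.085
```

Emit:
{"method": "drive_tool", "body": {
  "series": "-2.4 3.2 0 0 0 0 0;-2.4 3.2 0 0 0 0 0;-2.3 3.2 0 0 0 0 0;-2.2 3.2 0 0 0 0 0;0 0 0 0 0 7 0;0 0 0 0 0 7 0;0 0 0 0 0 7 0;0 0 0 0 0 7 0"
}}

```text
t: 1.48
tool_pos: [0.5043, 0.1617, 0.2311]
tool_rot: [-0.0, 0.951, 0.308, -0.0]
wrist_force: [-0.1, 0.2, -0.3]
grip_width: 0.0854
```

Emit:
{"method": "drive_tool", "body": {
  "series": "0 0 0 0 0 7 0;0 0 0 0 0 7 0;0 0 0 0 0 5 0;0 0 0 0 0 0 0"
}}

```text
t: 1.82
tool_pos: [0.5041, 0.1623, 0.231]
tool_rot: [0.0, 0.989, 0.149, -0.0]
wrist_force: [-0.7, -0.2, 0.7]
grip_width: 0.0855
```

Run:
```python
from h import *
c=viewer.calibration("wrist"); im=viewer.snapshot("wrist"); cv2.imwrite("pics/w1.png",im)
np.savez("w1.npz",**{k:np.array(v) for k,v in c.items()})
o=robot.get_obs();print(o["tool_pos"],-c["R"].T@c["t"],o["q"])
for z in(.11,.114,.118,.14): print(z,proj("wrist",[.506,.16,z],c))
```

```text
[0.5040756  0.16236812 0.23107414] [0.48213367 0.23840491 0.37452234] [-0.56123593  0.46995321  0.28606613  1.85821658 -0.17238396  0.83796072
  0.11505984]
0.11 [255.69807321 184.52454502]
0.114 [255.69125356 185.87143496]
0.118 [255.68424287 187.25637676]
0.14 [255.64188425 195.63110295]
```

View pics/w1.png

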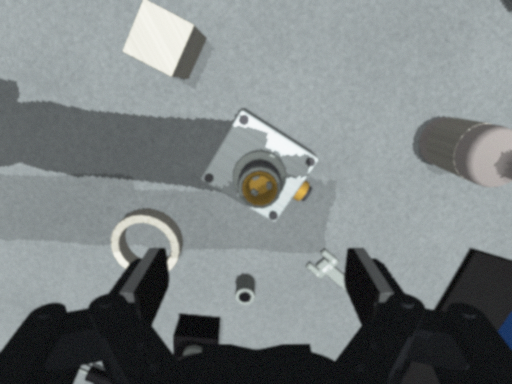

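Run:
```python
import cv2
im=cv2.imread("pics/w1.png");cv2.imwrite("pics/w1c.png",cv2.resize(im[100:230,195:330],None,fx=5.5,fy=5.5,interpolation=cv2.INTER_CUBIC)[:600])
cv2.imwrite("pics/w1c.png",cv2.resize(im[105:225,195:325],None,fx=5,fy=5,interpolation=cv2.INTER_CUBIC))
```

```text
(no output)
```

View pics/w1c.png

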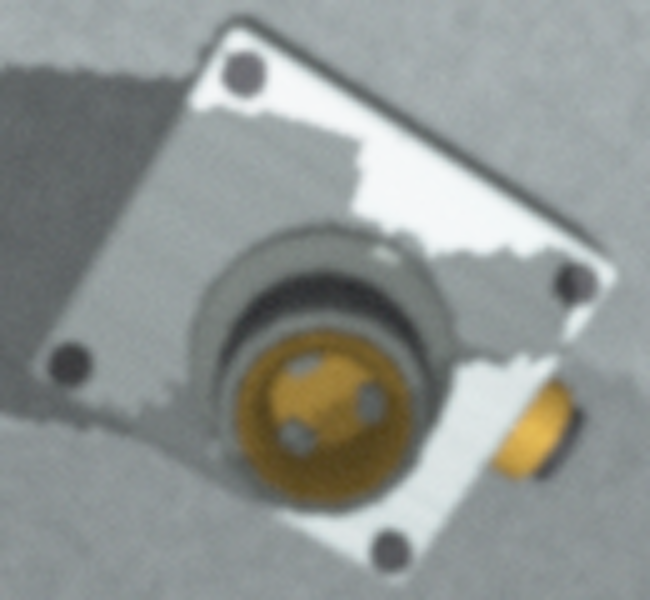

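Run:
```python
from h import *
f=lambda x,y,s,ox,oy:((x+.5)/s-.5+ox,(y+.5)/s-.5+oy)
c=dict(np.load("w1.npz"))
rt=ray("top",*f(177,193,6,150,170));rs=ray("scene",*f(193,94,5,295,165));rw=ray("w",*f(323,417,5,195,105),c)
for L in([rt,rs,rw],[rt,rw],[rs,rw]): print(tri(L))
P=[atz("w",*f(*p,5,195,105),.045,c) for p in [(245,74),(576,283),(391,551),(70,364)]]
print(np.round(P,4),np.mean(P,0))
for z in(.11,.115,.12,.13):
  X=np.array([.506,.16,z]);print(z,(c["R"]@X+c["t"])[2],atz("w",*f(323,417,5,195,105),z,c))
```

```text
(array([0.50838021, 0.15891258, 0.11473981]), [np.float64(0.001373463598374686), np.float64(0.00048269839784165273), np.float64(0.0011315441483173677)])
(array([0.50848265, 0.15853039, 0.1129624 ]), [np.float64(0.0011744119767632163), np.float64(0.001174411976763396)])
(array([0.50933205, 0.15931589, 0.115412  ]), [np.float64(0.00015673978951085795), np.float64(0.00015673978951077894)])
[[0.4788 0.205  0.045 ]
 [0.5602 0.1835 0.045 ]
 [0.5414 0.1118 0.045 ]
 [0.4598 0.1332 0.045 ]] [0.51001356 0.15837257 0.045     ]
0.11 0.27688759650888006 [0.50995446 0.15781963 0.11      ]
0.115 0.2721373671517971 [0.50942859 0.15934285 0.115     ]
0.12 0.2673871377947142 [0.50890272 0.16086607 0.12      ]
0.13 0.2578866790805483 [0.50785099 0.16391252 0.13      ]
```

Emit:
{"method": "drive_tool", "body": {
  "series": "0.3 0.4 2.5 0 0 0 0;0 0 3 0 0 0 0;0 0 3 0 0 0 0;0 0 2 0 0 0 0;0 0 1.3 0 0 0 0;0 0 1 0 0 0 0;0 0 1 0 0 0 0;0 0 0 0 0 0 0"
}}

```text
t: 2.53
tool_pos: [0.5076, 0.1591, 0.0919]
tool_rot: [0.0, 0.989, 0.151, -0.001]
wrist_force: [-0.8, 0.4, -0.1]
grip_width: 0.0859
```

Run:
```python
from h import *
for n in("scene","wrist"): 
  im=viewer.snapshot(n); cv2.imwrite(f"pics/{n}2.png",im)
  if n=="scene": cv2.imwrite("pics/scene2c.png",cv2.resize(im[90:250,260:400],None,fx=3.7,fy=3.7,interpolation=cv2.INTER_CUBIC))
print(robot.get_obs()["tool_pos"])
```

```text
[0.50859305 0.15936207 0.09350179]
```

View pics/scene2c.png

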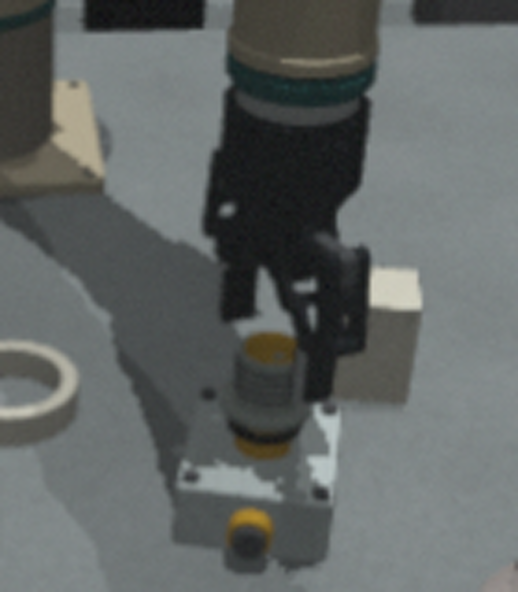

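View pics/wrist2.png

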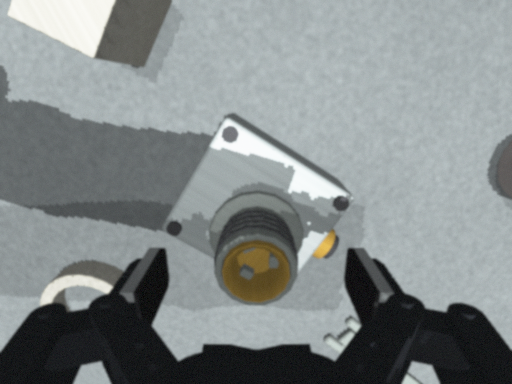

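Emit:
{"method": "drive_tool", "body": {
  "series": "0 0 0.9 0 0 0 0;0 0 0 0 0 0 0.2;0 0 0 0 0 0 0.4;0 0 0 0 0 0 0.5;0 0 0 0 0 0 0.6;0 0 0 0 0 0 0.7;0 0 0 0 0 0 1;0 0 0 0 0 0 1"
}}

```text
t: 3.3
tool_pos: [0.508, 0.1592, 0.0845]
tool_rot: [0.0, 0.989, 0.15, -0.0]
wrist_force: [-1.8, -1.4, 4.0]
grip_width: 0.0376
```

Emit:
{"method": "drive_tool", "body": {
  "series": "0 0 0 0 0 0 1;0 0 0 0 0 0 1;0 0 0 0 0 0 1"
}}

```text
t: 3.55
tool_pos: [0.508, 0.1593, 0.0843]
tool_rot: [-0.0, 0.989, 0.15, -0.0]
wrist_force: [-3.0, -0.4, 4.4]
grip_width: 0.0377
```

Emit:
{"method": "drive_tool", "body": {
  "series": "0 0 0.1 0 0 0 1;0 0 0.1 0 0 0 1;0 0 0.1 0 0 0 1;0 0 0.1 0 0 0 1;0 0 0 0 0 0 1"
}}

```text
t: 3.97
tool_pos: [0.508, 0.1593, 0.08]
tool_rot: [0.0, 0.989, 0.15, -0.0]
wrist_force: [-3.1, -1.0, 5.6]
grip_width: 0.0378
```

Emit:
{"method": "drive_tool", "body": {
  "series": "0 0 0.1 0 0 0 1;0 0 0.1 0 0 0 1;0 0 0.1 0 0 0 1;0 0 0 0 0 0 1;0 0 0 0 0 0 1"
}}

```text
t: 4.38
tool_pos: [0.508, 0.1592, 0.0772]
tool_rot: [0.0, 0.989, 0.15, -0.0]
wrist_force: [-3.9, -1.4, 5.4]
grip_width: 0.0375
```

Emit:
{"method": "drive_tool", "body": {
  "series": "0 0 0.05 0 0 0 1;0 0 0.05 0 0 0 1;0 0 0 0 0 0 1;0 0 0 0 0 0 1"
}}

```text
t: 4.72
tool_pos: [0.508, 0.1592, 0.0763]
tool_rot: [-0.0, 0.989, 0.15, -0.0]
wrist_force: [-3.8, -1.0, 6.2]
grip_width: 0.0376
```

Emit:
{"method": "drive_tool", "body": {
  "series": "0 0 0.05 0 0 0 1;0 0 0 0 0 0 1;0 0 0 0 0 0 1"
}}

```text
t: 4.97
tool_pos: [0.508, 0.1593, 0.0759]
tool_rot: [-0.0, 0.989, 0.15, -0.0]
wrist_force: [-3.4, -2.6, 8.1]
grip_width: 0.0377
```

Emit:
{"method": "drive_tool", "body": {
  "series": "0 0 0.04 0 0 0 1;0 0 0 0 0 0 1;0 0 0 0 0 0 1"
}}

```text
t: 5.22
tool_pos: [0.508, 0.1593, 0.0758]
tool_rot: [-0.0, 0.989, 0.15, -0.0]
wrist_force: [-4.0, -1.4, 9.3]
grip_width: 0.0375
```

Emit:
{"method": "drive_tool", "body": {
  "series": "0 0 0 0 0 0 0.5;0 0 0 0 0 0 0.3;0 0 0 0 0 0 0;0 0 0 0 0 0 0;0 0 0 0 0 0 0;0 0 0 0 0 0 0"
}}

```text
t: 5.72
tool_pos: [0.5086, 0.1594, 0.0752]
tool_rot: [0.0, 0.989, 0.15, 0.0]
wrist_force: [-0.2, 0.0, -0.2]
grip_width: 0.0856
```

Run:
```python
from h import *
c=viewer.calibration("wrist");im=viewer.snapshot("wrist"); cv2.imwrite("pics/w3c.png",cv2.resize(im[140:340,130:390],None,fx=3,fy=3,interpolation=cv2.INTER_CUBIC))
o=robot.get_obs();print(o["tool_pos"],o["wrist_force"],o["grip_width"])
for z in(.11,.115,.12): print(proj("w",[.508,.159,z],c))
```

```text
[0.50844999 0.15935572 0.07527824] [0.41055221 0.50973299 0.04414493] 0.08530810362688274
[250.88138865 289.50499946]
[250.69525996 297.09217746]
[250.4954768  305.24995066]
```

View pics/w3c.png

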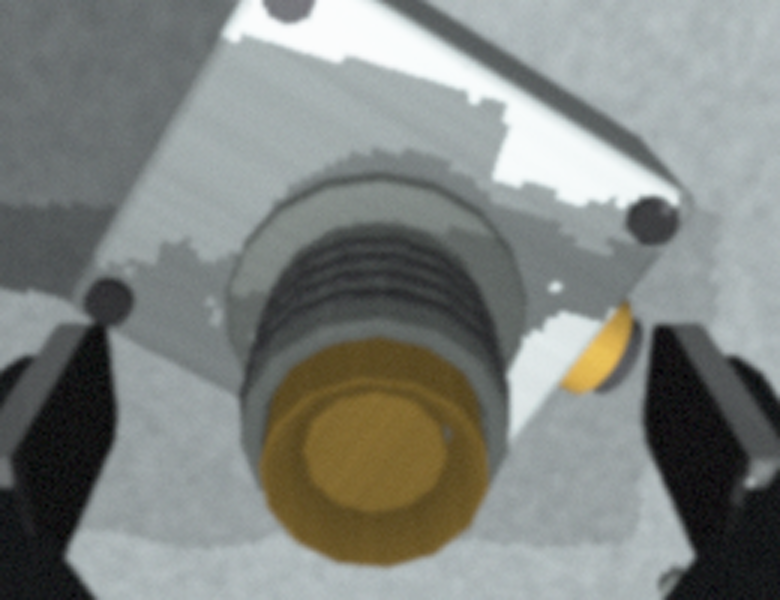

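Emit:
{"method": "drive_tool", "body": {
  "series": "0 0 -1.5 0 0 0 0;0 0 -3 0 0 0 0;0 0 -3 0 0 0 0;0 0 -3 0 0 0 0;0 0 -1.5 0 0 0 0;-1.1 3.3 0 0 0 0 0;-1.1 3.3 0 0 0 0 0;-1.1 3.3 0 0 0 0 0"
}}

```text
t: 6.43
tool_pos: [0.5063, 0.0545, 0.1959]
tool_rot: [-0.0, 0.988, 0.151, 0.001]
wrist_force: [0.8, -1.2, -0.8]
grip_width: 0.0857
```

Emit:
{"method": "drive_tool", "body": {
  "series": "-1.1 3.3 0 0 0 0 0;-1.1 3.3 0 0 0 0 0;-1.1 3.3 0 0 0 0 0;-1.1 3.3 0 0 0 0 0;-1.2 3.1 0 0 0 0 0;0 0 0 0 0 0 0;0 0 0 0 0 0 0"
}}

```text
t: 7.02
tool_pos: [0.5008, -0.1198, 0.1955]
tool_rot: [0.0, 0.989, 0.148, -0.0]
wrist_force: [-0.2, 1.4, 0.4]
grip_width: 0.0852
```

Run:
```python
from h import *
c=viewer.calibration("wrist");im=viewer.snapshot("wrist"); cv2.imwrite("pics/w4.png",im)
t=viewer.snapshot("top");cv2.imwrite("pics/t4.png",t);cv2.imwrite("pics/t4c.png",cv2.resize(t[170:235,150:215],None,fx=8,fy=8,interpolation=cv2.INTER_CUBIC))
s=viewer.snapshot("scene");cv2.imwrite("pics/s4c.png",cv2.resize(s[165:245,295:365],None,fx=7,fy=7,interpolation=cv2.INTER_CUBIC))
o=robot.get_obs();print(o["tool_pos"],o["wrist_force"],o["q"])
for n in("wrist","top"):print(proj(n,[.4998,-.118,.097]))
```

```text
[ 0.50132589 -0.11566375  0.19524091] [0.37747911 0.01302735 0.61769361] [-0.00647278  0.49682756  0.26018362  1.93670294 -0.18610008  0.73145426
  0.6664251 ]
[251.53390476 191.714334  ]
[297.33393844 201.57920108]
```

View pics/w4.png

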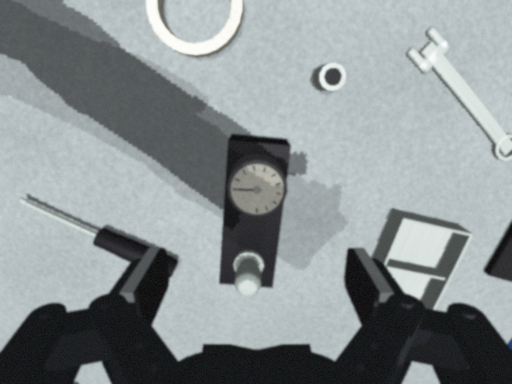

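View pics/t4c.png

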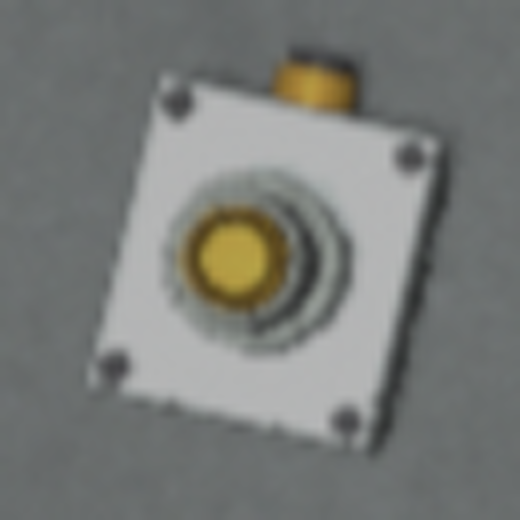

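View pics/s4c.png

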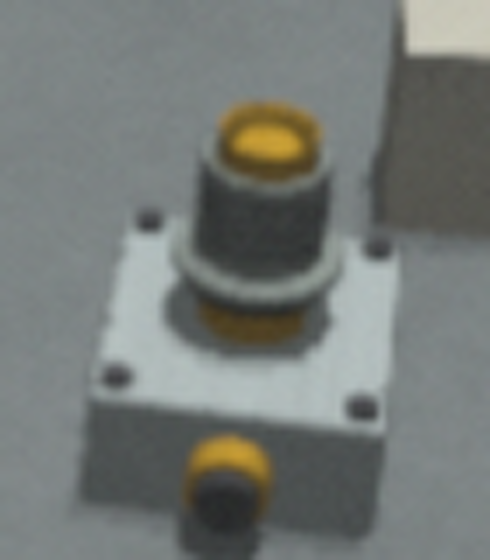

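Run:
```python
from h import *
for i in range(2):
  print(robot.get_obs()["tool_pos"]); c=viewer.calibration("wrist");im=viewer.snapshot("wrist")
cv2.imwrite("pics/w5c.png",cv2.resize(im[120:300,190:330],None,fx=3.3,fy=3.3,interpolation=cv2.INTER_CUBIC))
np.savez("w5.npz",**{k:np.array(v) for k,v in c.items()})
print(proj("wrist",[.4998,-.118,.097],c))
```

```text
[ 0.50132589 -0.11566375  0.19524091]
[ 0.50142768 -0.1154711   0.19527669]
[251.37758445 191.89808173]
```

View pics/w5c.png

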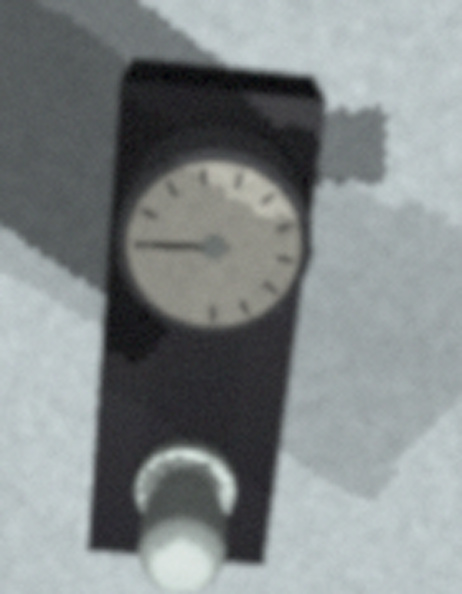

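Emit:
{"method": "drive_tool", "body": {
  "series": "-0.2 0.3 2 0 0 0 0;0 0 3 0 0 0 0;0 0 3 0 0 0 0;0 0 2 0 0 0 0;0 0 1.3 0 0 0 0;0 0 1 0 0 0 0;0 0 1 0 0 0 0;0 0 0 0 0 0 0"
}}

```text
t: 7.93
tool_pos: [0.4996, -0.1199, 0.061]
tool_rot: [-0.001, 0.989, 0.151, -0.001]
wrist_force: [-0.3, 0.0, 0.8]
grip_width: 0.0854
```

Run:
```python
from h import *
im=viewer.snapshot("wrist"); print(robot.get_obs()["tool_pos"])
cv2.imwrite("pics/w6.png",im)
```

```text
[ 0.50001576 -0.12019883  0.0619308 ]
```

View pics/w6.png

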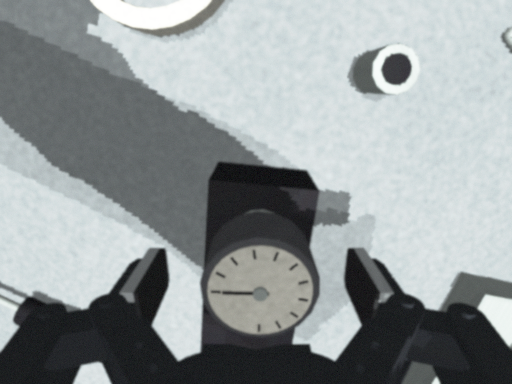

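Run:
```python
from h import *
c=viewer.calibration("wrist");p=atz("w",260.5,290,.097,c);print(p)
o=robot.get_obs()["tool_pos"];print(o)
d=p[:2]-o[:2];print(d@[.956,.295],d@[.295,-.956])
# coupler at w3 pose
```

```text
[ 0.50331831 -0.11938915  0.097     ]
[ 0.50001576 -0.12019883  0.0619308 ]
0.0033960890856307596 0.00020019745230758876
```

Emit:
{"method": "drive_tool", "body": {
  "series": "0.1 0 0 0 0 0 0.2;0 0 0 0 0 0 0.3;0 0 0 0 0 0 0.4;0 0 0 0 0 0 0.5;0 0 0 0 0 0 0.6;0 0 0 0 0 0 1;0 0 0 0 0 0 1;0 0 0 0 0 0 1"
}}

```text
t: 8.65
tool_pos: [0.5018, -0.1205, 0.0635]
tool_rot: [0.0, 0.989, 0.15, 0.001]
wrist_force: [-0.2, 0.3, 5.3]
grip_width: 0.0488
```

Emit:
{"method": "drive_tool", "body": {
  "series": "0 0 0 0 0 0 1;0 0 0 0 0 0 1;0 0 -0.5 0 0 0 1;0 0 -1 0 0 0 1;0 0 -2 0 0 0 1;0 0 -3 0 0 0 1;0 0 -3 0 0 0 1;0 0 -1.5 0 0 0 1"
}}

```text
t: 9.32
tool_pos: [0.5023, -0.121, 0.1762]
tool_rot: [0.001, 0.989, 0.15, 0.002]
wrist_force: [0.8, 0.8, -2.5]
grip_width: 0.0486
```

Run:
```python
from h import *
o=robot.get_obs();print(o)
im=viewer.snapshot("scene");s=viewer.snapshot("wrist"); 
cv2.imwrite("pics/s7.png",im);cv2.imwrite("pics/w7.png",s)
```

```text
{'t': 9.3167, 'q': array([ 0.00737976,  0.52569722,  0.25531724,  1.95447862, -0.2027878 ,
        0.68118185,  0.68844031]), 'qd': array([-0.08765237, -0.24508815,  0.10464369, -0.14394914,  0.10448618,
        0.39113   , -0.08903231]), 'joint_torque': array([ 1.58203533e-01, -4.46266758e+01,  3.05996820e+00, -1.36705720e+01,
       -5.24621259e-02,  8.99954885e-02,  3.70752113e-02]), 'tool_pos': array([ 0.5023429 , -0.12101825,  0.1761808 ]), 'tool_rot': array([7.90189224e-04, 9.88678888e-01, 1.50030050e-01, 2.10161934e-03]), 'wrist_force': array([ 0.81703393,  0.83978011, -2.54565924]), 'torque': array([-0.01738267, -0.07463171,  0.02047423]), 'grip_width': 0.04859150632911963}
```

View pics/s7.png

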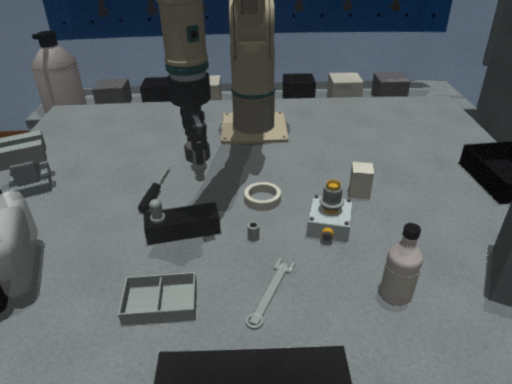

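View pics/w7.png

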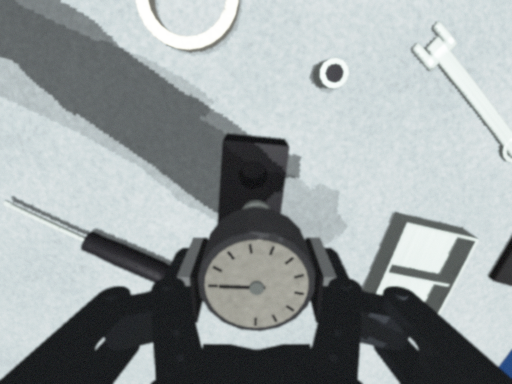

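Emit:
{"method": "drive_tool", "body": {
  "series": "0 0 -1.5 0 0 0 1;0.5 -1.5 -0.5 0 0 0 1;1 -3 0 0 0 0 1;1 -3 0 0 0 0 1;1 -3 0 0 0 0 1;1 -3 0 0 0 0 1;1 -3 0 0 0 0 1;1 -3 0 0 0 0 1"
}}

```text
t: 10.08
tool_pos: [0.5041, 0.0864, 0.1915]
tool_rot: [0.0, 0.989, 0.15, -0.001]
wrist_force: [1.3, -0.1, -1.2]
grip_width: 0.0487
```

Emit:
{"method": "drive_tool", "body": {
  "series": "1 -3 0 0 0 0 1;0.8 -2.5 0 0 0 0 1;0.5 -1.4 0 0 0 0 1;0 0 0 0 0 0 1;0 0 0 0 0 0 1;0 0 0 0 0 0 1;0 0 0 0 0 0 1"
}}

```text
t: 10.67
tool_pos: [0.5065, 0.156, 0.1921]
tool_rot: [0.001, 0.989, 0.149, -0.001]
wrist_force: [-0.2, -0.9, -2.2]
grip_width: 0.0486
```

Emit:
{"method": "drive_tool", "body": {
  "series": "0.25 -0.27 1 0 0 0 1;0 0 1 0 0 0 1;0 0 0.4 0 0 0 1;0 0 0 0 0 0 1;0 0 0 0 0 0 1;0 0 0 0 0 0 1"
}}

```text
t: 11.17
tool_pos: [0.5085, 0.1609, 0.1684]
tool_rot: [0.0, 0.989, 0.15, -0.0]
wrist_force: [0.3, -0.1, -2.2]
grip_width: 0.0486
```

Run:
```python
from h import *
o=robot.get_obs();print(o["tool_pos"],o["wrist_force"],o["torque"])
im=viewer.snapshot("scene");w=viewer.snapshot("wrist"); 
cv2.imwrite("pics/s8c.png",cv2.resize(im[110:250,290:370],None,fx=4.2,fy=4.2,interpolation=cv2.INTER_CUBIC));cv2.imwrite("pics/w8.png",w)
```

```text
[0.50845713 0.16092255 0.16836468] [ 0.34367659 -0.0744407  -2.18494655] [0.05402388 0.00384389 0.01259864]
```

View pics/s8c.png

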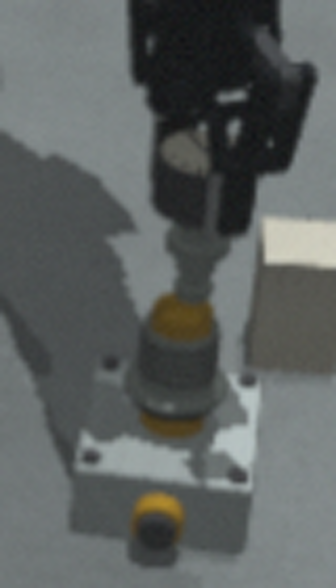

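View pics/w8.png

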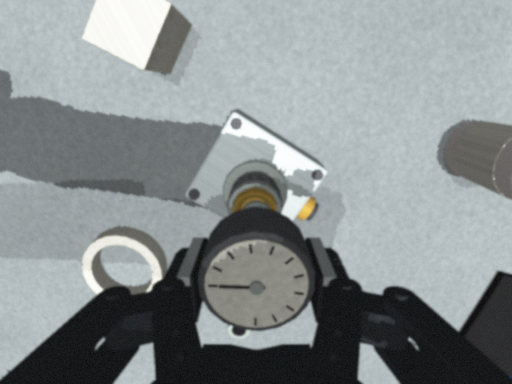

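Run:
```python
from h import *
im=viewer.snapshot("scene")
cv2.imwrite("pics/s9c.png",cv2.resize(im[135:205,310:360],None,fx=8.5,fy=8.5,interpolation=cv2.INTER_CUBIC))
for z in(.045,.08,.115,.12,.13,.15,.187,.201): 
  p=proj("scene",[.508,.159,z]); print(z,p,(p-[310,135]+.5)*8.5-.5)
p=proj("scene",[.508,.160,.12])-proj("scene",[.508,.159,.12]);print(p*8.5)
```

```text
0.045 [330.23532966 209.99211273] [175.75030212 641.18295817]
0.08 [331.58992758 196.91346019] [187.26438442 530.01441159]
0.115 [332.9942205  183.24854555] [199.20087425 413.86263714]
0.12 [333.19900302 181.24662984] [200.94152566 396.84635367]
0.13 [333.61175094 177.20446437] [204.44988296 362.48794712]
0.15 [334.45013345 168.96393696] [211.5761343  292.44346419]
0.187 [336.04746486 153.15018349] [225.15345127 158.02655968]
0.201 [336.66790251 146.96675813] [230.42717132 105.46744414]
[ 4.03235575 -0.10431667]
```

View pics/s9c.png

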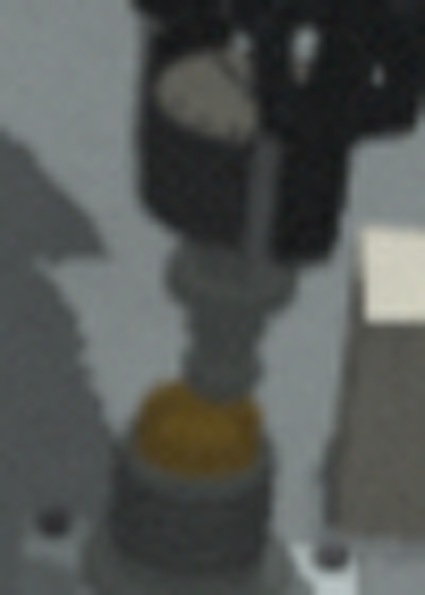

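Emit:
{"method": "drive_tool", "body": {
  "series": "-0.09 0.47 0 0 0 0 1;0 0 0 0 0 0 1;0 0 0 0 0 0 1;0 0 0 0 0 0 1"
}}

```text
t: 11.65
tool_pos: [0.5089, 0.1562, 0.1685]
tool_rot: [-0.0, 0.989, 0.15, 0.0]
wrist_force: [0.2, 0.0, -2.2]
grip_width: 0.0485
```

Run:
```python
from h import *
o=robot.get_obs();print(o["tool_pos"],o["wrist_force"],o["torque"])
im=viewer.snapshot("scene")
cv2.imwrite("pics/s10c.png",cv2.resize(im[135:205,310:360],None,fx=8.5,fy=8.5,interpolation=cv2.INTER_CUBIC))
im=viewer.snapshot("wrist")
cv2.imwrite("pics/w10c.png",cv2.resize(im[120:260,180:340],None,fx=4.2,fy=4.2,interpolation=cv2.INTER_CUBIC))
```

```text
[0.50892175 0.15623744 0.16850844] [ 0.18641424  0.01293476 -2.22513066] [-0.00722613 -0.03651489  0.0082215 ]
```

View pics/s10c.png

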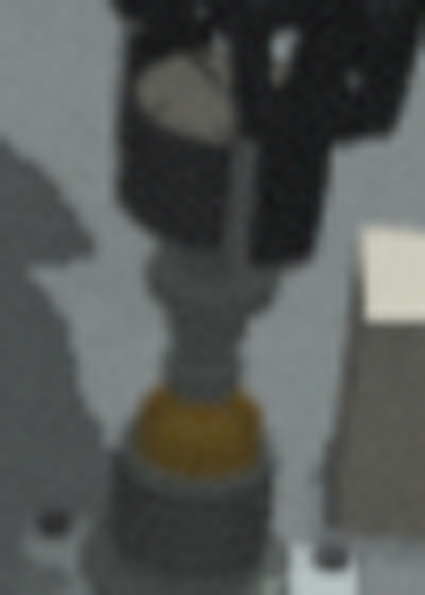

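View pics/w10c.png

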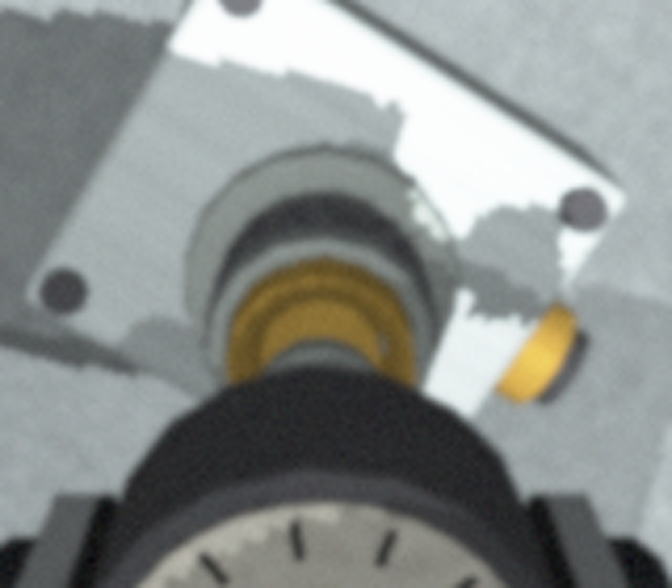

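Emit:
{"method": "drive_tool", "body": {
  "series": "0 0 0.25 0 0 0 1;0 0 0.25 0 0 0 1;0 0 0.25 0 0 0 1;0 0 0 0 0 0 1;0 0 0 0 0 0 1"
}}

```text
t: 12.17
tool_pos: [0.5087, 0.1563, 0.1606]
tool_rot: [0.0, 0.989, 0.15, -0.0]
wrist_force: [0.4, 0.7, -1.5]
grip_width: 0.0487
```

Emit:
{"method": "drive_tool", "body": {
  "series": "0 0 0.2 0 0 0 1;0 0 0.2 0 0 0 1;0 0 0 0 0 0 1;0 0 0 0 0 0 1"
}}

```text
t: 12.5
tool_pos: [0.5088, 0.1563, 0.1568]
tool_rot: [0.0, 0.989, 0.15, -0.0]
wrist_force: [-0.4, 0.7, -2.2]
grip_width: 0.048
```

Emit:
{"method": "drive_tool", "body": {
  "series": "0 0 0.2 0 0 0 1;0 0 0.2 0 0 0 1;0 0 0 0 0 0 1;0 0 0 0 0 0 1"
}}

```text
t: 12.83
tool_pos: [0.509, 0.1564, 0.1528]
tool_rot: [-0.0, 0.989, 0.15, 0.0]
wrist_force: [0.1, 0.2, -1.8]
grip_width: 0.0488
```

Emit:
{"method": "drive_tool", "body": {
  "series": "0 0 0.15 0 0 0 1;0 0 0.15 0 0 0 1;0 0 0 0 0 0 1;0 0 0 0 0 0 1"
}}

```text
t: 13.17
tool_pos: [0.509, 0.1564, 0.1498]
tool_rot: [-0.0, 0.989, 0.15, 0.0]
wrist_force: [0.5, -0.2, -0.0]
grip_width: 0.0485
```

Emit:
{"method": "drive_tool", "body": {
  "series": "0 0 0.15 0 0 0 1;0 0 0.15 0 0 0 1;0 0 0 0 0 0 1;0 0 0 0 0 0 1"
}}

```text
t: 13.5
tool_pos: [0.509, 0.1564, 0.1467]
tool_rot: [-0.0, 0.989, 0.15, 0.0]
wrist_force: [0.2, 1.0, -1.1]
grip_width: 0.0489
```

Emit:
{"method": "drive_tool", "body": {
  "series": "0 0 0.15 0 0 0 1;0 0 0.15 0 0 0 1;0 0 0 0 0 0 1;0 0 0 0 0 0 1"
}}

```text
t: 13.83
tool_pos: [0.5089, 0.1566, 0.1437]
tool_rot: [-0.0, 0.989, 0.15, 0.0]
wrist_force: [0.4, 0.6, -0.3]
grip_width: 0.0491
```

Emit:
{"method": "drive_tool", "body": {
  "series": "0 0 0.15 0 0 0 1;0 0 0.15 0 0 0 1;0 0 0.1 0 0 0 1;0 0 0 0 0 0 1;0 0 0 0 0 0 1"
}}

```text
t: 14.25
tool_pos: [0.509, 0.1565, 0.1398]
tool_rot: [-0.0, 0.989, 0.15, 0.0]
wrist_force: [-0.5, 1.0, 1.5]
grip_width: 0.0487
```

Emit:
{"method": "drive_tool", "body": {
  "series": "0 0 0.1 0 0 0 1;0 0 0.1 0 0 0 1;0 0 0.1 0 0 0 1;0 0 0 0 0 0 1;0 0 0 0 0 0 1"
}}

```text
t: 14.67
tool_pos: [0.5091, 0.1563, 0.1368]
tool_rot: [0.0, 0.989, 0.15, 0.0]
wrist_force: [0.6, 1.1, 2.0]
grip_width: 0.0487
```

Emit:
{"method": "drive_tool", "body": {
  "series": "0 0 0.1 0 0 0 1;0 0 0.1 0 0 0 1;0 0 0.1 0 0 0 1;0 0 0 0 0 0 1;0 0 0 0 0 0 1"
}}

```text
t: 15.08
tool_pos: [0.5092, 0.1562, 0.1347]
tool_rot: [-0.0, 0.989, 0.15, 0.0]
wrist_force: [0.2, 0.4, 8.3]
grip_width: 0.0486
```

Emit:
{"method": "drive_tool", "body": {
  "series": "0 0 0.1 0 0 0 1;0 0 0.05 0 0 0 1;0 0 0 0 0 0 1;0 0 0 0 0 0 1"
}}

```text
t: 15.42
tool_pos: [0.5092, 0.1563, 0.1345]
tool_rot: [-0.0, 0.989, 0.15, 0.001]
wrist_force: [-2.7, -0.2, 20.7]
grip_width: 0.0487
```

Run:
```python
from h import *
im=viewer.snapshot("scene")
cv2.imwrite("pics/s11c.png",cv2.resize(im[135:235,300:365],None,fx=6,fy=6,interpolation=cv2.INTER_CUBIC))
```

```text
(no output)
```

View pics/s11c.png

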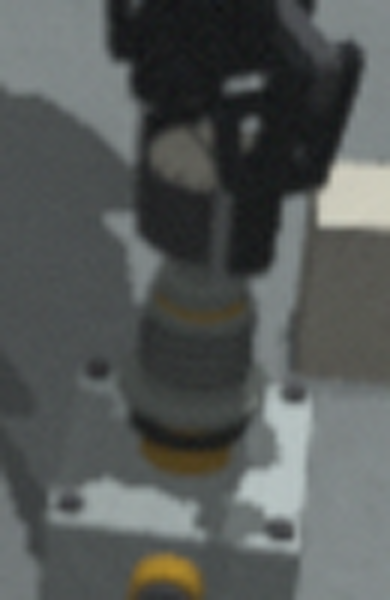

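Emit:
{"method": "drive_tool", "body": {
  "series": "0 0 -0.1 0 0 0 1;0 0 -0.1 0 0 0 1;0 0 0 0 0 0 1"
}}

```text
t: 15.72
tool_pos: [0.5091, 0.1563, 0.1347]
tool_rot: [-0.0, 0.989, 0.15, 0.0]
wrist_force: [-0.8, -0.3, 8.1]
grip_width: 0.0485
```

Emit:
{"method": "drive_tool", "body": {
  "series": "0 0 -0.2 0 0 0 1;0 0 -0.1 0 0 0 1;0 0 0 0 0 0 1;0 0 0 0 0 0 1"
}}

```text
t: 16.05
tool_pos: [0.5091, 0.1563, 0.1369]
tool_rot: [0.0, 0.989, 0.15, 0.0]
wrist_force: [3.0, 0.4, -3.9]
grip_width: 0.0489
```

Emit:
{"method": "drive_tool", "body": {
  "series": "0 0 -0.08 0 0 0 1;0 0 0 0 0 0 1;0 0 0 0 0 0 1"
}}

```text
t: 16.3
tool_pos: [0.509, 0.1563, 0.1371]
tool_rot: [0.0, 0.989, 0.15, -0.0]
wrist_force: [4.0, 0.8, -11.6]
grip_width: 0.0484
```

Tug test: the plug holds (−11.6 N, hardly moving), so it is locked. I'll relax it, release and retreat.

Emit:
{"method": "drive_tool", "body": {
  "series": "0 0 0.15 0 0 0 1;0 0 0 0 0 0 1;0 0 0 0 0 0 0.5;0 0 0 0 0 0 0.3;0 0 0 0 0 0 0;0 0 0 0 0 0 0;0 0 0 0 0 0 0;0 0 0 0 0 0 0"
}}

```text
t: 16.97
tool_pos: [0.5085, 0.1562, 0.1367]
tool_rot: [0.0, 0.989, 0.15, -0.0]
wrist_force: [-0.6, -0.2, -0.3]
grip_width: 0.0856
```

Emit:
{"method": "drive_tool", "body": {
  "series": "0 0 -1 0 0 0 0;0 0 -2 0 0 0 0;0 0 -3 0 0 0 0;0 0 -3 0 0 0 0;0 0 -2 0 0 0 0;-2 -3 0 0 0 0 0;-2 -3 0 0 0 0 0;-2 -3 0 0 0 0 0"
}}

```text
t: 17.63
tool_pos: [0.4242, 0.2248, 0.2479]
tool_rot: [-0.0, 0.989, 0.149, 0.001]
wrist_force: [0.1, 0.6, -0.8]
grip_width: 0.0854
```

Emit:
{"method": "drive_tool", "body": {
  "series": "-2 -3 0 0 0 0 0;-1 -1.5 0 0 0 0 0;0 0 0 0 0 0 0;0 0 0 0 0 0 0;0 0 0 0 0 0 0;0 0 0 0 0 0 0"
}}

```text
t: 18.13
tool_pos: [0.384, 0.2576, 0.2471]
tool_rot: [0.0, 0.989, 0.149, 0.0]
wrist_force: [0.2, 0.0, 0.5]
grip_width: 0.0854
```

Run:
```python
from h import *
o=robot.get_obs();print(o["tool_pos"],o["wrist_force"])
im=viewer.snapshot("scene");t=viewer.snapshot("top")
a=cv2.resize(im[130:230,290:365],None,fx=5,fy=5,interpolation=cv2.INTER_CUBIC);b=cv2.resize(t[165:235,140:215],None,fx=5,fy=5,interpolation=cv2.INTER_CUBIC)
b=cv2.copyMakeBorder(b,0,500-b.shape[0],0,0,cv2.BORDER_CONSTANT)
cv2.imwrite("pics/f.png",np.hstack([a,b]));cv2.imwrite("pics/ft.png",t)
for z in (.115,.169): print(z,(proj("scene",[.508,.159,z])-[290,130])*5,(proj("top",[.508,.159,z])-[140,165])*5+[375,0])
```

```text
[0.38396093 0.25756647 0.24706802] [0.21776897 0.03748009 0.53677365]
0.115 [214.9711025  266.24272773] [568.3157955 182.2462131]
0.169 [226.31388564 154.68745527] [551.8389228  179.47738668]
```

View pics/f.png

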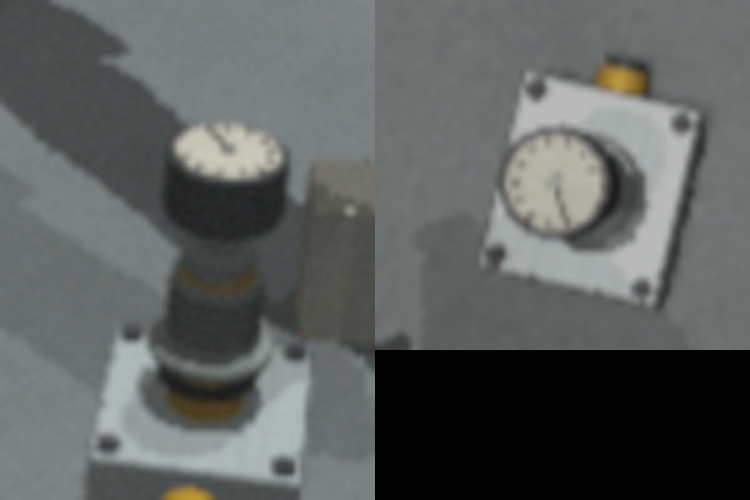

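View pics/ft.png

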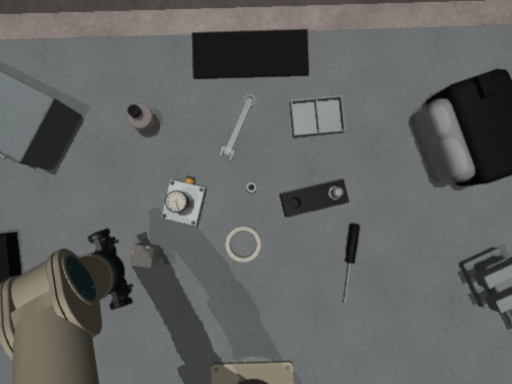

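```bash
python3 -c "
from rig import robot
print(robot.sign_off())"
```

```text
the job is handed in; nothing more can be done
None
```

The gauge is locked in the quick coupler and the job is handed in, at about 18 s of the 64 s allowed. The sign-off gives no verdict.

- **Sleeve:** I gripped it and pulled it down about 9 mm, just into the rubber stop, with no more than about 9 N on the wrist. When I let go, the wrist picture showed the collar popped up and the sleeve staying back.
- **Plug:** I lifted the gauge from the stand and corrected a sideways offset of about 5 mm seen in the scene camera. The plug then went in gently to the hard stop with almost no side force.
- **Lock:** I pulled up to test it. The plug moved about 2.5 mm and then held against about 9 N. I let go and moved the arm clear.

**Last checks:**
- The pictures show the sleeve forward and the gauge upright. Its dial is within about 2 mm of where the coupler's axis should put it.
- The blanking plug and the other things look where they were.
- The wrist force was near zero with the arm clear.

**What disagreed:**
- The push on the hard stop peaked at about 21 N on the wrist, about 23 N on the plug once the gauge's weight is added. That is slightly over the suggested 20 N but well under the 45 N limit.
- The wrist camera placed things about 2–3 mm off the other cameras. I relied on the grip's own centring and the scene camera instead.

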